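# Load the tile rack past the sprung gate

## Task

Push the wooden rack of glaze test tiles along its chute, past the sprung gate, until its nose is home against the end stop, so that the gate closes behind the tiles. Use one finger to hold the gate open by the long bar on its side, and keep holding it while the other finger pushes the rack's rear board, so that the gate never touches the rack or the tiles; then let the gate swing shut and move the hand clear. Only push the rack, never lift or tip it, and leave the other things on the table where they are.

Things in the scene. Friction and masses are not known exactly. Their poses are not given: they have to be found in the camera images.
- chute: Fixed plywood chute, 360 x 124 mm, place and yaw vary. Own +y = push direction, +x = gate's hinge side, z up. Origin: on the table, on the chute's centre line, under the shut gate. Floor 4 mm thick, y = -255 to +105 mm. Low side strips at x = -42..-36 and +36..+42 mm, tops 14 mm above the table, run its whole length.
- stop (a point): Middle of the end stop's inner face, on the chute's centre line at chute y = +95 mm, 20 mm above the table. The stop is a wooden bar across the chute, 34 mm high.
- rack: Loose wooden rack, 0.2 to 0.45 kg, 64 mm wide (x), 140 mm long (y), lying on the chute's floor, 4 mm play each side. Origin: centre of its underside, 4 mm above the table; +y points to the end stop. Front half (y 0 to +70 mm): five upright tiles, tops 36 mm above the origin. Behind them a bare tail 8 mm thick, over which the shut gate fits. At the start its nose is 25 to 65 mm short of the gate.
- push (a point): Middle of the rear face of the rack's upright push board, at rack y = -70 mm, 30 mm above the table. Board 60 mm wide (x), 6 mm thick, its top 50 mm above the table. With the rack home this face is at chute y = -45 mm, still short of the gate, so the hand never passes the gate.
- gate (a joint): Gate angle, rad: 0 shut, 1.2 at its stop. Hinge line along the chute at x = +60 mm, 8 mm above the table. Opening turns the gate up and outward to the chute's +x side. A light spring shuts it when let go (2 to 5 N outward at the bar holds it). The rack passes freely beneath from about 0.7 rad; 0.8 to 1.0 is a good opening to hold.
- bar_mid (a point): Middle of the gate's hold-open bar: round, 10 mm thick, parallel to the chute, from chute y = -250 (where an arm joins it to the hinge) to 0 mm. Shut, its axis is at x = +47 mm, 50 mm above the table; at 0.9 rad x = +85, 44 mm high; at 1.2 rad x = +94, 35 mm high. Push it outward (+x) from its inner side with the outside of a finger, which can slide along it.
- leaf_end (a point): Middle of the free end of the gate's leaf: an aluminium plate 5 mm thick at chute y = 0. Shut, it spans the chute from this end (x = -34 mm) to the hinge, lower edge 20 mm, upper edge 50 mm above the table. At 0.9 rad this point is about 100 mm above the table, at x = +23 mm.
- bowl_a: Bystander: terracotta bowl, 96 mm across, 45 mm high, on the table near the chute; origin at the centre of its underside.
- bowl_b: Bystander: white bowl, 84 mm across, 40 mm high; origin at the centre of its underside.
- jar: Bystander: closed glass jar, 52 mm across, 55 mm high; origin at the centre of its underside.
- dish: Bystander: white dish, 100 mm across, 18 mm high; origin at the centre of its underside.
- stilt: Bystander: white ceramic kiln prop, cylinder, 40 mm across, 30 mm high, beyond the end stop; origin at the centre of its underside.
- brush: Bystander: brush, 170 mm long, lying on the table beyond the chute.

How it is judged:
By the outcome, as a careful person would: the job done as asked, in the order asked, and still so for the second after the job is handed in, with the robot touching nothing.
It also fails if it takes over 38 s, if anything falls off the work surface, if the arm or the gripper's body presses on something with over 40 N, if the wrist force passes 120 N, or if a joint passes its speed limit or range.

## Robot

A 7-joint arm with a two-finger parallel gripper is mounted at the origin on the work surface. World frame = base frame: x ahead of the robot, y to its left, z up, the work surface at z = 0. Lengths are in m, angles in rad, forces in N, time in s.
With the tool pointing down it reaches from about 0.425 to 0.95 m from the base axis. Payload 4.7 kg.
Tool frame: the origin (TCP) lies at the very end of the fingers, on their centre line; the grasp point (between the pads) lies 19 mm behind it; z points along the fingers, y is the line along which they close (so a half turn about z gives the same grasp; the last joint's range is limited). The gripper opens to 87 mm and grips with 3 to 60 N. Pads are 19 mm wide; open, the fingers measure 117 mm over their backs; the gripper's body (75 mm by 190 mm) begins 51 mm behind the grasp point.
Start: joints at [-1.21, 0.469, -0.049, 1.532, 0.024, 1.141, -0.082], TCP at [0.256, 0.624, 0.223] pointing down, gripper open.
Joint ranges: [-2.59, 2.59], [-0.33, 1.99], [-1.39, 1.29], [0.1, 2.45], [-1.04, 4.18], [0.21, 1.99], [-2.66, 2.66]. Speed limits (rad/s): [2.57, 2.57, 3.14, 3.14, 3.14, 3.14, 3.14].

## Interface

Orientations are given as a unit quaternion [w, x, y, z].
In Python, from rig import robot gives the robot as it stands.
- The arm moves only by the tool servo_tool, never from a script. Its argument "moves" is a list of rows, each a list of 2 entries, a list of its own where there are three numbers: the shift along the tool's x, y, z each as a share of 0.04 m, from -1 to 1, then the turn, a rotation vector about the tool's x, y, z each as a share of 6 degrees, from -1 to 1. In form: [[[dx, dy, dz], [ax, ay, az]], ...]. A call has 1 to 20 rows; each row shifts and turns the commanded pose from where the row before left it, along the tool's axes as they then stand; what a row does not reach is not made up. A row lasts 1/8 s, in which the tool goes at most 62.5 mm and 10.7 degrees, less where a joint would pass 70% of its speed; a pose out of reach is approached as far as the arm can. A call with a number of a shift or a turn outside -1 to 1 is refused whole. A call with a gripper value outside its range is refused whole. "jaw" is the closure, from 0 (fully open) to 1 (shut), set as the call begins (left out, the last holds). The fingers move at their own pace and stop on an object; "grip_force" is the grip in N (left out, the last holds). Time passes only in rows, so rows that do not move let the fingers close. It gives the time, the measured TCP pose, the force, the opening and the grip force at its end, in the units of the state.
- robot.state(): the state, without advancing time (a new reading comes with each control period).
- robot.get_image(name): name is "scene" or "top" or "wrist"; returns the picture (400x640x3 uint8, red, green, blue); there is no depth.
- robot.camera_info(name): a dict with "mtx" (3x3 intrinsics, pixels), "k1" (the pictures are not rectified: a ray, as slopes to the right and down, at radius r is drawn at 1 + k1 r^2 times it, then the intrinsics apply), "view" (4x4, takes a point from world to camera coordinates); the wrist camera has in their place "hand_eye" (4x4, takes a point from camera to tool coordinates, whose origin is the TCP and whose axes are the flange's). Camera axes: x right, y down, z forward; pixel columns grow to the right and rows downward; lengths in m; the calibration is good to about 2 mm. A picture is of the moment at which its call begins: read the wrist's pose just before it. camera_info takes no time and is no camera call.
- robot.sign_off(): hands the job in; it is judged then, once.
The state is a dict: "time": time; "joints": joint angles; "dq": joint speeds; "tau": joint torques, N m; "eef_pos": TCP position; "orientation": TCP orientation; "wrist_force": force on the tool from outside, world axes, zero at the start; "wrist_torque": the same for the moment, N m; "grip_width": finger opening in m; "gripper_force": force on a finger pad.
Only numpy, scipy, OpenCV 4.12 (cv2) and the standard library are available. Lean on these libraries where they do the work, as an engineer would, in place of code of your own. Each camera call takes 0.05 s, during which the arm holds its last target. There are 200 camera calls.

## Working session

There is one attempt and no reset: what is moved stays moved. The work goes in short steps, Python scripts to look and compute and a tool call to move; the robot and the scene stay as the last step left them, time stands still between calls to the robot, and variables do not carry over. Pictures are saved under pics/ and viewed, at most 10 in all, crops included, and the job is handed in when it is done.

Besides the shell and the picture viewer there is one more tool, called by a JSON object that holds its "api" and its "payload", one argument or row to a line. servo_tool: Moves the arm, as the interface text tells. Its arguments: {"type":"object","properties":{"moves":{"type":"array","items":{"type":"array"}},"jaw":{"type":"number"},"grip_force":{"type":"number"}},"required":["moves"]}

```bash
mkdir -p pics; cat > h.py <<'E'
import numpy as np, cv2
from rig import robot
def snap(n,f):
    im=robot.get_image(n); cv2.imwrite('pics/'+f,im[:,:,::-1]); return im
E
python3 - <<'E'
from h import *
s=robot.state(); print({k:np.round(v,3) for k,v in s.items()})
for n in ('scene','top'):
    snap(n,n+'0.png'); print(n,robot.camera_info(n))
print(robot.camera_info('wrist'))
E
```

```text
{'time': np.float64(0.0), 'joints': array([-1.21 ,  0.469, -0.049,  1.534,  0.024,  1.141, -0.082]), 'dq': array([-0.001,  0.002, -0.001,  0.   ,  0.002, -0.001, -0.   ]), 'tau': array([ 0.0000e+00, -5.0796e+01, -8.1000e-02, -2.3617e+01, -6.1000e-02,
        3.8000e-02,  0.0000e+00]), 'eef_pos': array([0.256, 0.624, 0.221]), 'orientation': array([-0.   ,  0.194,  0.981, -0.001]), 'wrist_force': array([ 0.249, -0.096,  0.453]), 'wrist_torque': array([ 0.044, -0.007, -0.006]), 'gripper_force': np.float64(0.0), 'grip_width': np.float64(0.087)}
scene {'mtx': array([[452.17896855,   0.        , 316.09911135],
       [  0.        , 452.17896855, 195.34419015],
       [  0.        ,   0.        ,   1.        ]]), 'k1': -0.10783145963470235, 'view': array([[ 0.43972342,  0.8979262 , -0.0192834 , -0.25060702],
       [ 0.66148442, -0.33830942, -0.66931689, -0.33326339],
       [-0.60752093,  0.28155865, -0.74272677,  1.50062531],
       [ 0.        ,  0.        ,  0.        ,  1.        ]])}
top {'mtx': array([[366.08780869,   0.        , 318.85965523],
       [  0.        , 366.08780869, 201
[... 286 characters left out ...]
4559e-01, -2.27882524e-04, -9.88857569e-01,
         7.88898925e-01],
       [ 0.00000000e+00,  0.00000000e+00,  0.00000000e+00,
         1.00000000e+00]])}
{'mtx': array([[338.60761466,   0.        , 326.79582662],
       [  0.        , 338.60761466, 198.04111292],
       [  0.        ,   0.        ,   1.        ]]), 'k1': -0.0477606209734075, 'hand_eye': array([[ 9.51472411e-04, -9.64002613e-01, -2.65891063e-01,
         7.21517170e-02],
       [ 9.99999054e-01,  1.18128285e-03, -7.04379604e-04,
        -2.19065759e-04],
       [ 9.93116331e-04, -2.65890141e-01,  9.64002825e-01,
        -1.60246702e-01],
       [ 0.00000000e+00,  0.00000000e+00,  0.00000000e+00,
         1.00000000e+00]])}
```

View pics/top0.png

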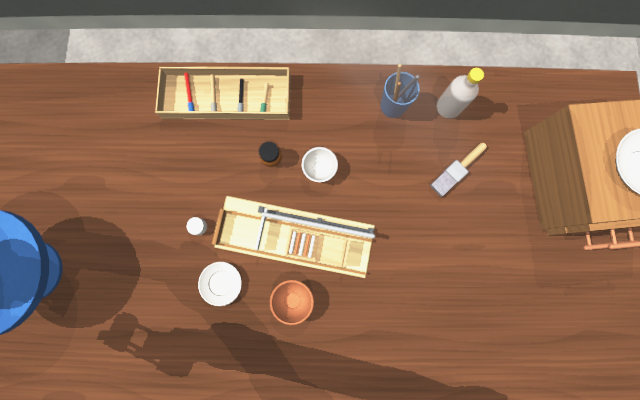

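View pics/scene0.png

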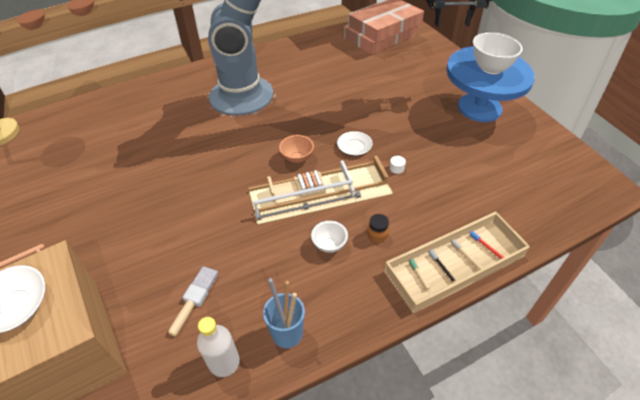

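Top view: the chute runs from about (365,255) to (220,220), stop at the left and hinge side up. The bowls are below it (292,302) and (220,283), with the other bowl at (320,165). Next I'll zoom in for pixel positions.

```bash
python3 - <<'E'
import cv2
a=cv2.imread('pics/top0.png')[185:290,200:390]; cv2.imwrite('pics/tc.png',cv2.resize(a,None,fx=4.2,fy=4.2,interpolation=cv2.INTER_CUBIC))
a=cv2.imread('pics/scene0.png')[145:225,235:405]; cv2.imwrite('pics/sc.png',cv2.resize(a,None,fx=4.7,fy=4.7,interpolation=cv2.INTER_CUBIC))
E
```

```text
(no output)
```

View pics/tc.png

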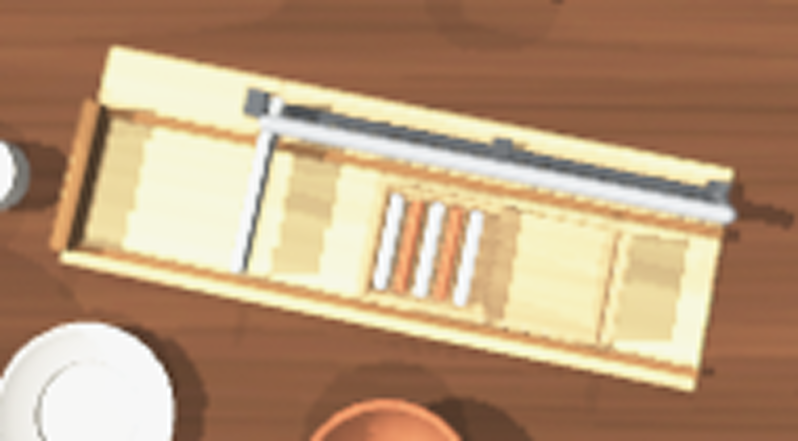

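View pics/sc.png

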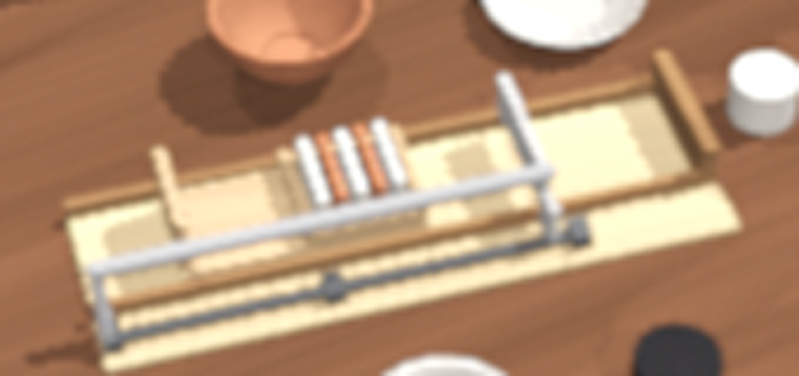

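```bash
cat >> h.py <<'E'
def proj(n,P):
    c=robot.camera_info(n); V=c['view']; p=np.asarray(P)@V[:3,:3].T+V[:3,3]
    s=p[:,:2]/p[:,2:]; s=s*(1+c['k1']*(s**2).sum(1,keepdims=True))
    return s*c['mtx'][0,0]+c['mtx'][:2,2]
def w(P,o,yaw):
    c,s=np.cos(yaw),np.sin(yaw); P=np.asarray(P,float)
    return np.c_[o[0]+c*P[:,0]-s*P[:,1],o[1]+s*P[:,0]+c*P[:,1],P[:,2]]
def raypt(n,px,z):
    c=robot.camera_info(n); V=c['view']; d=np.array([[c['k1'],0,0,0]])
    q=cv2.undistortPoints(np.array([[px]],float),c['mtx'],np.array([c['k1'],0,0,0.]))[0,0]
    R=V[:3,:3].T; o=-R@V[:3,3]; r=R@np.array([q[0],q[1],1]); return o+r*(z-o[2])/r[2]
E
python3 - <<'E'
from h import *
from scipy.optimize import least_squares
T=lambda u,v:(200+(u+.5)/4.2-.5,185+(v+.5)/4.2-.5); S=lambda u,v:(235+(u+.5)/4.7-.5,145+(v+.5)/4.7-.5)
# pts: view, px, kind x('a' = +edge,'b' = -edge), y,z
D=[('top',T(112,47),'a',.105,.004),('top',T(733,172),'a',-.255,.004),('top',T(694,390),'b',-.255,.004),('top',T(60,262),'b',.105,.004),
('top',T(735,214),.047,-.250,.050),('top',T(268,122),.047,0,.050),('top',T(242,270),-.034,0,.020),
('scene',S(105,370),'a',-.255,.002),('scene',S(742,228),'a',.105,.004),
('scene',S(93,270),.047,-.250,.050),('scene',S(548,172),.047,0,.050),('scene',S(503,75),-.034,0,.050),
('scene',S(110,338),.060,-.25,.008)]
B=[('top',T(616,230),.03,.050),('top',T(601,343),-.03,.050),('scene',S(158,150),-.03,.050)]
def f(p,full=False):
    o=p[:2];r=[]
    for n,px,x,y,z in D:
        x={'a':p[3],'b':p[3]-.124}.get(x,x); r+=list(proj(n,w([[x,y,z]],o,p[2]))[0]-px)
    for n,px,x,z in B: r+=list(proj(n,w([[x,p[4],z]],o,p[2]))[0]-px)
    return np.array(r)
s=least_squares(f,[.5,.15,.1,.08,-.2],loss='soft_l1',x_scale=[.1,.1,.1,.1,.1]); print(s.x); print(f(s.x).reshape(-1,2).round(1))
for n,px,z in [('bowl_a',(292,302),.0225),('bowl_b',(320,165),.02),('jar',(268,152),.05),('dish',(220,284),.01),('stilt',(197,227),.03)]:
    P=raypt('top',px,z); c,t=np.cos(s.x[2]),np.sin(s.x[2]); d=P[:2]-s.x[:2]; print(n,P.round(3),'chute',(c*d[0]+t*d[1]).round(3),(-t*d[0]+c*d[1]).round(3))
for y in (-.26,-.045): print(w([[0,y,.03]],s.x[:2],s.x[2]))
E
```

```text
[ 0.50973135  0.11537402 -0.18883091  0.07608499 -0.19713594]
[[-0.4 -0.2]
 [-0.2 -0.1]
 [-0.5  0.3]
 [-0.4 -0.3]
 [-2.1  0.5]
 [-0.4  0.3]
 [ 0.   0.8]
 [-0.2  0.3]
 [-1.1  0.2]
 [-0.   0.2]
 [-0.5  0.4]
 [-0.4  0.1]
 [-0.7  0.4]
 [ 1.5 -0.5]
 [-0.  -0.6]
 [ 1.  -0. ]]
bowl_a [0.361 0.039 0.022] chute -0.132 -0.103
bowl_b [ 0.678 -0.02   0.02 ] chute 0.191 -0.102
jar [0.7  0.1  0.05] chute 0.189 0.021
dish [0.397 0.207 0.01 ] chute -0.128 0.068
stilt [0.526 0.261 0.03 ] chute -0.011 0.146
[[ 0.46092656 -0.14000431  0.03      ]]
[[0.50128437 0.07117393 0.03      ]]
```

```bash
cat >> h.py <<'E'
from scipy.spatial.transform import Rotation as Ro
O=np.array([.5097,.1154]);YAW=-.1888
def where(s=None):
    s=s or robot.state(); q=s['orientation']; R=Ro.from_quat([*q[1:],q[0]])
    d=s['eef_pos'][:2]-O;c,t=np.cos(YAW),np.sin(YAW)
    M=R.as_matrix(); print('t',round(s['time'],2),'chute xyz mm',np.round(1e3*np.array([c*d[0]+t*d[1],-t*d[0]+c*d[1],s['eef_pos'][2]]),1),
     'yaw err deg',round(np.degrees(np.arctan2(M[1,1],M[0,1])-YAW),2),'tilt',np.degrees(M[:2,2]).round(2),'w',round(s['grip_width'],4),'F',np.round(s['wrist_force'],1))
    return np.array(s['eef_pos']),R
def sim(p,R,rows):
    for d,a in rows:
        p=p+R.as_matrix()@(np.array(d)*.04); R=R*Ro.from_rotvec(np.radians(6)*np.array(a))
    return p,R
E
python3 - <<'E'
from h import *
p,R=where()
tgt=w([[-.008,-.220,.12]],O,YAW)[0]; print(tgt)
for dy1,n in ((-.45,10),):
  rows=[[[-1,-.4,0],[0,0,.65]]]*10+[[[-.9,-.1,.1],[0,0,.65]]]*10
  q=p;r=R
  for i,row in enumerate(rows):
    q,r=sim(q,r,[row]); 
    if i%5==4: print(q.round(3),np.hypot(*q[:2]).round(3))
  M=r.as_matrix(); print('yaw',np.degrees(np.arctan2(M[1,1],M[0,1])-YAW),'need',(M.T@(tgt-q)/.04).round(2))
E
```

```text
t 0.1 chute xyz mm [-344.3  451.9  221.6] yaw err deg 78.48 tilt [-0.03 -0.1 ] w 0.087 F [-0.  -0.3  1.1]
[ 0.46055248 -0.09918919  0.12      ]
[0.388 0.455 0.222] 0.598
[0.457 0.252 0.222] 0.522
[0.502 0.077 0.202] 0.508
[ 0.486 -0.102  0.183] 0.497
yaw 0.4847530690627741 need [-0.03 -0.65  1.57]
```

{"api": "servo_tool", "payload": {
  "moves": [
    [[-1,-0.4,0],[0,0,0.65]],
    [[-1,-0.4,0],[0,0,0.65]],
    [[-1,-0.4,0],[0,0,0.65]],
    [[-1,-0.4,0],[0,0,0.65]],
    [[-1,-0.4,0],[0,0,0.65]],
    [[-1,-0.4,0],[0,0,0.65]],
    [[-1,-0.4,0],[0,0,0.65]],
    [[-1,-0.4,0],[0,0,0.65]],
    [[-1,-0.4,0],[0,0,0.65]],
    [[-1,-0.4,0],[0,0,0.65]],
    [[-0.9,-0.1,0.1],[0,0,0.65]],
    [[-0.9,-0.1,0.1],[0,0,0.65]],
    [[-0.9,-0.1,0.1],[0,0,0.65]],
    [[-0.9,-0.1,0.1],[0,0,0.65]],
    [[-0.9,-0.1,0.1],[0,0,0.65]],
    [[-0.9,-0.1,0.1],[0,0,0.65]],
    [[-0.9,-0.1,0.1],[0,0,0.65]],
    [[-0.9,-0.1,0.1],[0,0,0.65]],
    [[-0.9,-0.1,0.1],[0,0,0.65]],
    [[-0.9,-0.1,0.1],[0,0,0.65]]
  ],
  "jaw": 0.333
}}

```text
time: 2.6
eef_pos: [0.4861, -0.1028, 0.1822]
orientation: [-0.0, 0.769, 0.64, -0.0]
wrist_force: [1.1, 0.5, 1.3]
grip_width: 0.0576
gripper_force: 0.0
```

{"api": "servo_tool", "payload": {
  "moves": [
    [[0,-0.35,0.8],[0,0,0]],
    [[0,-0.3,0.77],[0,0,0]],
    [[0,0,0],[0,0,0]],
    [[0,0,0],[0,0,0]]
  ]
}}

```text
time: 3.1
eef_pos: [0.4622, -0.0972, 0.1206]
orientation: [0.001, 0.768, 0.641, 0.001]
wrist_force: [1.0, -0.3, 0.7]
grip_width: 0.058
gripper_force: 0.0
```

```bash
python3 - <<'E'
from h import *
p,R=where()
tgt=w([[-.008,-.220,.12]],O,YAW)[0]; print((R.as_matrix().T@(tgt-p)/.04).round(2))
im=robot.get_image('wrist'); cv2.imwrite('pics/w1.png',im[:,:,::-1])
im=robot.get_image('scene'); cv2.imwrite('pics/s1.png',cv2.resize(im[100:260,200:440,::-1],None,fx=3.2,fy=3.2))
E
```

```text
t 3.1 chute xyz mm [  -6.7 -217.8  120.6] yaw err deg 0.5 tilt [ 0.11 -0.01] w 0.058 F [ 1.  -0.3  0.7]
[-0.06 -0.03  0.02]
```

View pics/w1.png

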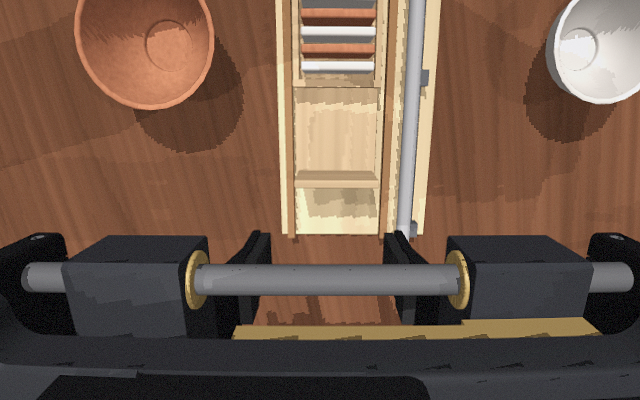

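View pics/s1.png

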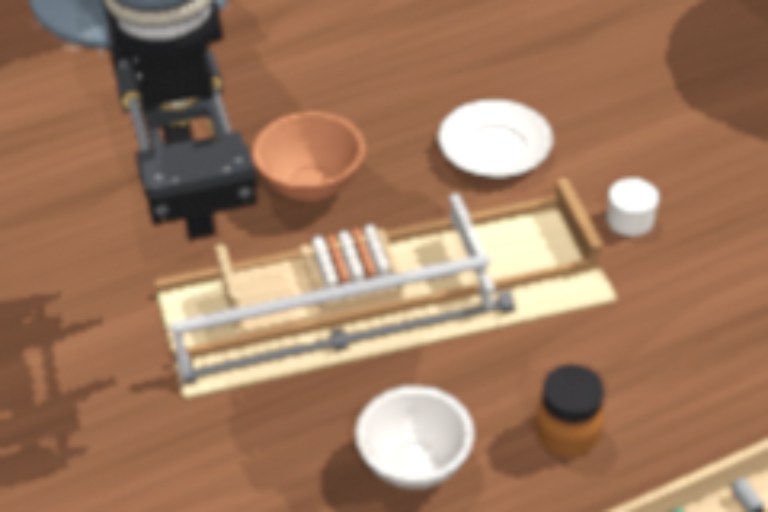

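The wrist view shows the board at (296..378, 170–187), the bar end near (405,235) and the chute's rear edge at row 235. I'll compare these with the model's predictions.

```bash
python3 - <<'E'
from h import *
p,R=where(); c=robot.camera_info('wrist'); H=c['hand_eye']; M=np.eye(4);M[:3,:3]=R.as_matrix();M[:3,3]=p
V=np.linalg.inv(M@H)
def pw(P):
    P=np.asarray(P)@V[:3,:3].T+V[:3,3]; s=P[:,:2]/P[:,2:]; s=s*(1+c['k1']*(s**2).sum(1,keepdims=True)); return (s*c['mtx'][0,0]+c['mtx'][:2,2]).round(1)
ch=lambda *P:pw(w(P,O,YAW))
print('board top rear L,R (-.200)',ch((-.03,-.2,.05),(.03,-.2,.05)),'front',ch((-.03,-.194,.05)),'bottom',ch((-.03,-.2,.012),(-.03,-.2,.02)))
print('chute rear corners',ch((-.048,-.255,.004),(.076,-.255,.004)))
print('bar y=-.1, inner/outer',ch((.042,-.1,.05),(.052,-.1,.05)),'hinge mid',ch((.06,-.125,.008)))
print('tip centres',pw((M@np.array([[0,.0365,0,1],[0,-.0365,0,1],[.0095,-.029,0,1]]).T).T[:,:3]))
E
python3 -c "
import cv2;a=cv2.imread('pics/w1.png')[150:340,230:450];cv2.imwrite('pics/w1c.png',cv2.resize(a,None,fx=3,fy=3,interpolation=cv2.INTER_CUBIC))"
```

```text
t 3.2 chute xyz mm [  -6.4 -217.7  121. ] yaw err deg 0.5 tilt [ 0.17 -0.01] w 0.0583 F [-0.6  0.4 -0.4]
board top rear L,R (-.200) [[292.5 184.9]
 [378.  185.6]] front [[292.3 176.5]] bottom [[296.9 174.1]
 [296.1 176.2]]
chute rear corners [[278.  233.9]
 [419.1 234.9]]
bar y=-.1, inner/outer [[404.1  32. ]
 [419.8  32.3]] hinge mid [[413.2  78.6]]
tip centres [[397.  250.3]
 [255.2 250.2]
 [268.8 233. ]]
```

View pics/w1c.png

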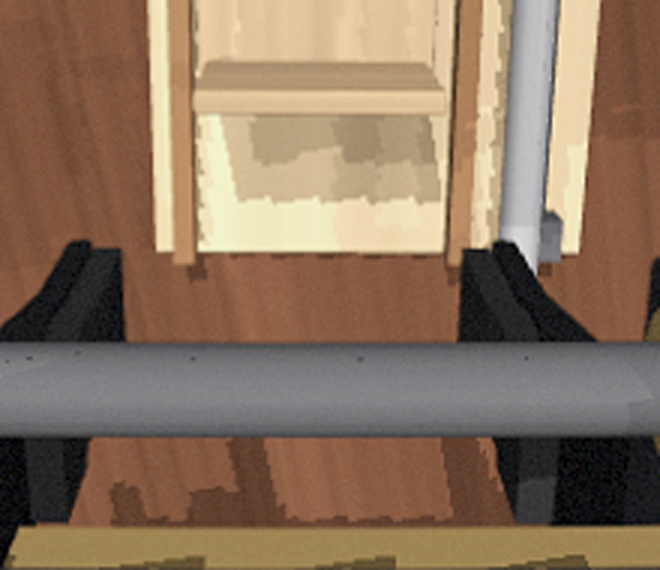

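The finger back tapers and the clearances look good, with the chute about 2 mm further to +x than modelled. I'll descend inside the bar and then open the gate outward.

{"api": "servo_tool", "payload": {
  "moves": [
    [[-0.05,0,0.5],[0,0,0.08]],
    [[0,0,0.7],[0,0,0]],
    [[0,0,0.6],[0,0,0]],
    [[0,0,0.4],[0,0,0]],
    [[0,0,0.18],[0,0,0]],
    [[0,0,0],[0,0,0]],
    [[0,0,0],[0,0,0]]
  ]
}}

```text
time: 4.08
eef_pos: [0.4612, -0.0992, 0.0252]
orientation: [0.0, 0.771, 0.637, 0.001]
wrist_force: [-0.1, -0.6, -0.2]
grip_width: 0.0582
gripper_force: 0.0
```

{"api": "servo_tool", "payload": {
  "moves": [
    [[0,0.15,0],[0,0,0]],
    [[0,0.2,0],[0,0,0]],
    [[0,0.2,0],[0,0,0]],
    [[0,0.2,0],[0,0,0]],
    [[0,0.2,0],[0,0,0]],
    [[0,0.15,0],[0,0,0]],
    [[0,0,0],[0,0,0]],
    [[0,0,0],[0,0,0]]
  ]
}}

```text
time: 5.08
eef_pos: [0.5032, -0.1071, 0.0242]
orientation: [-0.001, 0.771, 0.637, -0.0]
wrist_force: [-2.6, 1.0, -2.4]
grip_width: 0.0583
gripper_force: 1.5
```

```bash
sed -i 's/^O=.*;/O=np.array([.5117,.1150]);/' h.py; python3 - <<'E'
from h import *
p,R=where()
im=robot.get_image('scene'); cv2.imwrite('pics/s2.png',cv2.resize(im[120:240,220:420,::-1],None,fx=4,fy=4,interpolation=cv2.INTER_CUBIC))
E
```

```text
t 5.08 chute xyz mm [  33.3 -219.8   24.2] yaw err deg 0.01 tilt [-0.07  0.02] w 0.0583 F [-2.6  1.  -2.4]
```

View pics/s2.png

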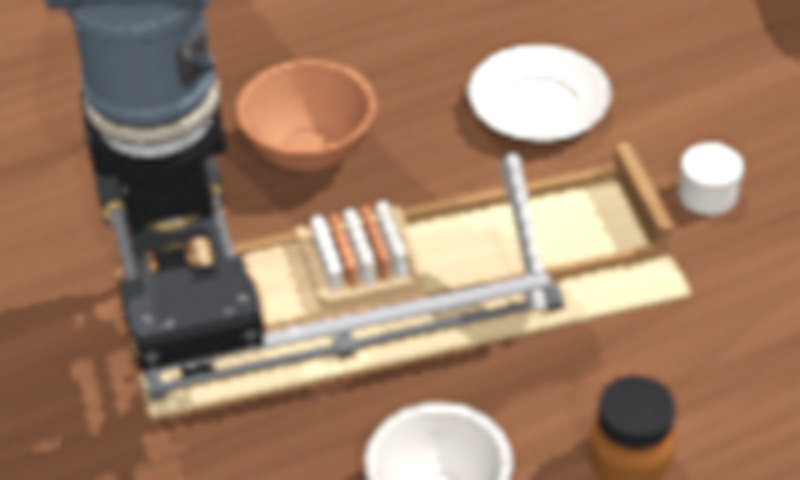

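Gate held open: leaf tip at about (348,159) and bar front end at about (357,190). Estimating the angle from those.

```bash
python3 - <<'E'
from h import *
def g(x,z,a):
    v=complex(x-.06,z-.008)*np.exp(-1j*a); return v.real+.06,v.imag+.008
for a in (.5,.6,.7,.8,.9,1.0):
    P=[];
    for x,z in((-.034,.05),(-.034,.02),(.047,.05)):
        X,Z=g(x,z,a);P.append([X,0,Z])
    print(a,proj('scene',w(P,O,YAW)).round(1).tolist(),np.round(P[2],3))
E
```

```text
0.5 [[345.5, 158.0], [343.5, 161.7], [353.7, 187.9]] [0.069 0.    0.051]
0.6 [[346.6, 158.6], [344.3, 161.2], [354.2, 189.3]] [0.073 0.    0.05 ]
0.7 [[347.7, 159.5], [345.2, 161.0], [354.7, 190.9]] [0.077 0.    0.048]
0.8 [[349.0, 160.8], [346.1, 161.2], [355.2, 192.5]] [0.081 0.    0.047]
0.9 [[350.2, 162.6], [347.1, 161.7], [355.6, 194.2]] [0.085 0.    0.044]
1.0 [[351.6, 164.7], [348.2, 162.6], [356.0, 195.9]] [0.088 0.    0.042]
```

Angle is about 0.7 rad, so I'll open 9 mm more and then push.

{"api": "servo_tool", "payload": {
  "moves": [
    [[0,0.12,0],[0,0,0]],
    [[0,0.11,0],[0,0,0]],
    [[0,0,0],[0,0,0]],
    [[0.1,0,0],[0,0,0]],
    [[0.1,0,0],[0,0,0]],
    [[0.1,0,0],[0,0,0]],
    [[0.15,0,0],[0,0,0]],
    [[0.2,0,0],[0,0,0]],
    [[0.2,0,0],[0,0,0]],
    [[0.2,0,0],[0,0,0]],
    [[0,0,0],[0,0,0]]
  ]
}}

```text
time: 6.5
eef_pos: [0.5212, -0.0676, 0.0248]
orientation: [0.0, 0.77, 0.638, 0.0]
wrist_force: [-2.8, -0.3, 0.7]
grip_width: 0.0581
gripper_force: 2.3
```

```bash
python3 - <<'E'
from h import *
p,R=where()
im=robot.get_image('scene'); cv2.imwrite('pics/s3.png',cv2.resize(im[120:240,220:420,::-1],None,fx=4,fy=4,interpolation=cv2.INTER_CUBIC))
E
```

```text
t 6.5 chute xyz mm [  43.6 -177.6   24.8] yaw err deg 0.04 tilt [ 0.06 -0.02] w 0.0581 F [-2.8 -0.3  0.7]
```

View pics/s3.png

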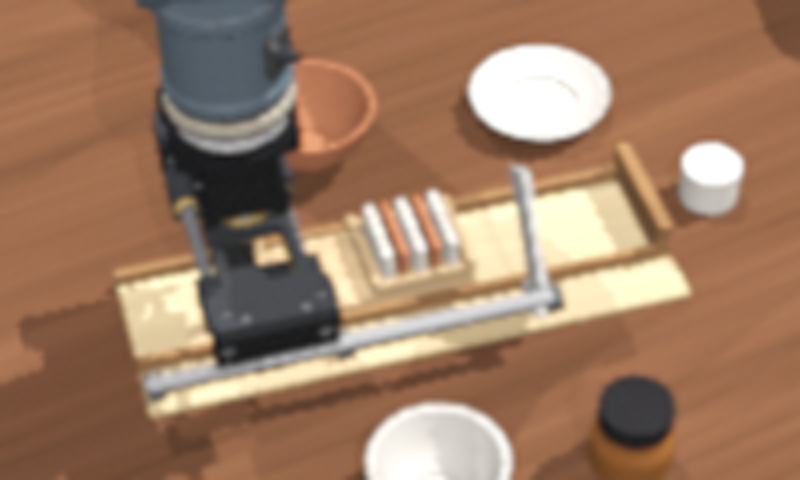

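The rack moves with the finger and the gate is at about 0.9. I'll continue.

{"api": "servo_tool", "payload": {
  "moves": [
    [[0.15,0,0],[0,0,0]],
    [[0.2,0,0],[0,0,0]],
    [[0.2,0,0],[0,0,0]],
    [[0.2,0,0],[0,0,0]],
    [[0.2,0,0],[0,0,0]],
    [[0.2,0,0],[0,0,0]],
    [[0.2,0,0],[0,0,0]],
    [[0.2,0,0],[0,0,0]],
    [[0.2,0,0],[0,0,0]],
    [[0.2,0,0],[0,0,0]],
    [[0.2,0,0],[0,0,0]],
    [[0.2,0,0],[0,0,0]],
    [[0.15,0,0],[0,0,0]],
    [[0.1,0,0],[0,0,0]],
    [[0.1,0,0],[0,0,0]],
    [[0.1,0,0],[0,0,0]],
    [[0.05,0,0],[0,0,0]],
    [[0,0,0],[0,0,0]]
  ]
}}

```text
time: 8.8
eef_pos: [0.542, 0.0431, 0.0247]
orientation: [0.0, 0.771, 0.637, -0.0]
wrist_force: [-4.5, -4.7, 1.0]
grip_width: 0.0582
gripper_force: 3.4
```

```bash
python3 - <<'E'
from h import *
p,R=where()
E
```

```text
t 8.8 chute xyz mm [ 43.2 -64.9  24.7] yaw err deg -0.02 tilt [-0.01 -0.06] w 0.0582 F [-4.5 -4.7  1. ]
```

{"api": "servo_tool", "payload": {
  "moves": [
    [[0.05,0,0],[0,0,0]],
    [[0.05,0,0],[0,0,0]],
    [[0.05,0,0],[0,0,0]],
    [[0.05,0,0],[0,0,0]],
    [[0,0,0],[0,0,0]]
  ]
}}

```text
time: 9.43
eef_pos: [0.5434, 0.0509, 0.0247]
orientation: [0.0, 0.771, 0.637, -0.001]
wrist_force: [-5.1, -4.4, 1.1]
grip_width: 0.0577
gripper_force: 3.5
```

{"api": "servo_tool", "payload": {
  "moves": [
    [[0.05,0,0],[0,0,0]],
    [[0,0,0],[0,0,0]]
  ]
}}

```text
time: 9.68
eef_pos: [0.5437, 0.0525, 0.0247]
orientation: [0.0, 0.771, 0.637, -0.001]
wrist_force: [-4.7, -6.0, 2.8]
grip_width: 0.058
gripper_force: 4.2
```

{"api": "servo_tool", "payload": {
  "moves": [
    [[0.05,0,0],[0,0,0]],
    [[0,0,0],[0,0,0]]
  ]
}}

```text
time: 9.93
eef_pos: [0.5437, 0.0525, 0.0248]
orientation: [0.001, 0.771, 0.637, -0.002]
wrist_force: [-4.8, -8.6, 3.6]
grip_width: 0.058
gripper_force: 6.0
```

{"api": "servo_tool", "payload": {
  "moves": [
    [[0.05,0,0],[0,0,0]],
    [[0.04,0,0],[0,0,0]],
    [[0,0,0],[0,0,0]]
  ]
}}

```text
time: 10.3
eef_pos: [0.5437, 0.0526, 0.0247]
orientation: [0.002, 0.771, 0.637, -0.003]
wrist_force: [-6.6, -15.5, 5.4]
grip_width: 0.0578
gripper_force: 9.4
```

```bash
python3 - <<'E'
from h import *
p,R=where()
im=robot.get_image('scene'); cv2.imwrite('pics/s4.png',cv2.resize(im[120:240,220:420,::-1],None,fx=4,fy=4,interpolation=cv2.INTER_CUBIC))
E
```

```text
t 10.3 chute xyz mm [ 43.1 -55.3  24.7] yaw err deg -0.1 tilt [-0.14 -0.43] w 0.0578 F [ -6.6 -15.5   5.4]
```

View pics/s4.png

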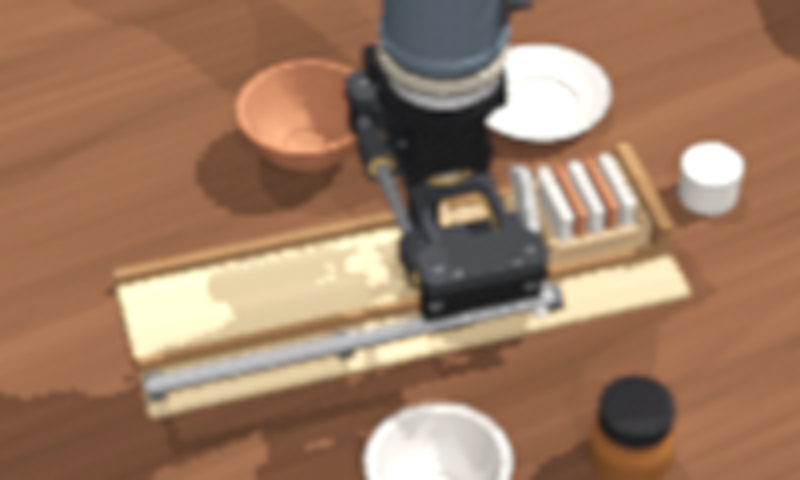

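The rack's nose is against the stop with the tiles past the leaf; force rises with no motion. Next: back off, let the gate swing down gently, then lift.

{"api": "servo_tool", "payload": {
  "moves": [
    [[-0.1,0,0],[0,0,0]],
    [[-0.15,0,0],[0,0,0]],
    [[-0.15,0,0],[0,0,0]],
    [[0,0,0],[0,0,0]],
    [[0,-0.1,0],[0,0,0]],
    [[0,-0.15,0],[0,0,0]],
    [[0,-0.15,0],[0,0,0]],
    [[0,-0.15,0],[0,0,0]],
    [[0,-0.15,0],[0,0,0]],
    [[0,-0.15,0],[0,0,0]],
    [[0,-0.15,0],[0,0,0]],
    [[0,-0.15,0],[0,0,0]],
    [[0,-0.1,0],[0,0,0]],
    [[0,-0.08,0],[0,0,0]],
    [[0,0,0],[0,0,0]],
    [[0,0,0],[0,0,0]]
  ]
}}

```text
time: 12.35
eef_pos: [0.4901, 0.0538, 0.0246]
orientation: [0.0, 0.771, 0.637, 0.0]
wrist_force: [-0.1, -0.4, 0.8]
grip_width: 0.0581
gripper_force: 0.0
```

```bash
python3 - <<'E'
from h import *
p,R=where()
E
```

```text
t 12.35 chute xyz mm [ -9.7 -64.2  24.6] yaw err deg -0.0 tilt [0.03 0.  ] w 0.0581 F [-0.1 -0.4  0.8]
```

{"api": "servo_tool", "payload": {
  "moves": [
    [[0,0,-0.3],[0,0,0]],
    [[0,0,-0.6],[0,0,0]],
    [[0,0,-0.9],[0,0,0]],
    [[0,0,-0.9],[0,0,0]],
    [[0,0,-0.9],[0,0,0]],
    [[-0.6,0,-0.8],[0,0,0]],
    [[-0.9,0,-0.3],[0,0,0]],
    [[-0.9,0,0],[0,0,0]],
    [[-0.9,0,0],[0,0,0]],
    [[-0.9,0,0],[0,0,0]],
    [[-0.5,0,0],[0,0,0]],
    [[0,0,0],[0,0,0]],
    [[0,0,0],[0,0,0]]
  ]
}}

```text
time: 13.98
eef_pos: [0.4548, -0.1299, 0.2128]
orientation: [-0.0, 0.77, 0.638, 0.0]
wrist_force: [-0.3, -0.3, 0.4]
grip_width: 0.0577
gripper_force: 0.0
```

```bash
python3 - <<'E'
from h import *
where()
a=robot.get_image('scene')[120:240,220:420,::-1]; cv2.imwrite('pics/s5.png',cv2.resize(a,None,fx=4,fy=4,interpolation=cv2.INTER_CUBIC))
E
```

```text
t 13.97 chute xyz mm [ -10.  -251.3  212.8] yaw err deg 0.06 tilt [0.02 0.04] w 0.0577 F [-0.3 -0.3  0.4]
```

View pics/s5.png

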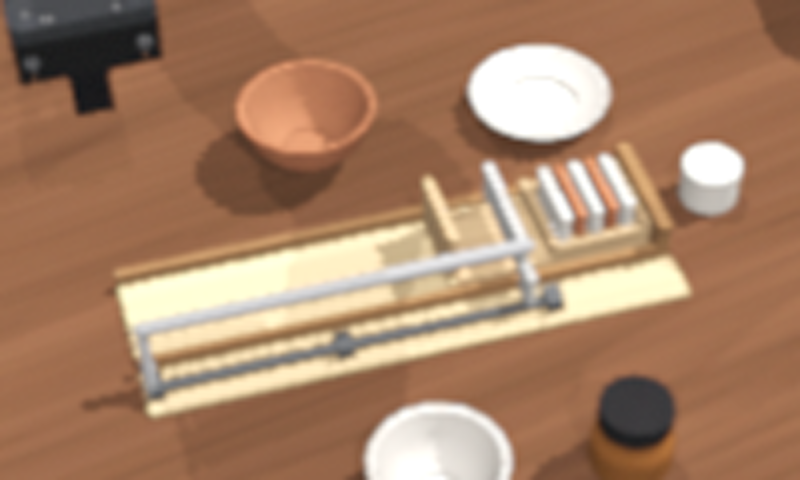

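The gate is shut over the tail, the rack is at the stop and the bystanders haven't moved.

```bash
python3 -c "
from rig import robot
print(robot.sign_off())"
```

```text
the job is handed in; nothing more can be done
None
```

The rack is home against the end stop with the gate shut behind the tiles and the hand clear; I handed it in at about 14 s, having viewed 11 pictures, one over the limit of 10.

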